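# Work a frame tube past a bench post into its parking bay

### The arm

A 6-joint arm with a two-finger parallel gripper is mounted at the origin on the work surface. World frame = base frame: x ahead of the robot, y to its left, z up, the work surface at z = 0. Lengths are in m, angles in degrees, forces in N, time in s.
With the tool pointing down it reaches from about 0.375 to 0.75 m from the base axis. Payload 9 kg.
Tool frame: the origin (TCP) lies between the finger pads; the fingertips stand robot.tcp_to_tips ahead of it and the grasp point (between the pads) lies 6 mm ahead of it (robot.tcp_to_tips is the distance from the TCP to the fingertips, in m); z points along the fingers, y is the direction in which the jaws open and shut (so a half turn about z gives the same grasp; the last joint's range is limited). The gripper opens to 85 mm and grips with 20 to 120 N. Pads are 22 mm wide; open, the fingers measure 114 mm over their backs; the gripper's body (76 mm by 85 mm) begins 54 mm behind the grasp point. The pads swing forward as they close: fully open they stand 13 mm farther back than shut.
Start: joints at [62.126, 5.964, 5.575, 89.605, 0, 77.527], TCP at [0.159, 0.578, 0.256] pointing down, gripper open.
Joint ranges: [-171.21, 171.21], [-48.23, 106.86], [-62.78, 66.21], [-105.2, 120.99], [-86.42, 89.51], [-180, 180]. Speed limits (degrees/s): [127.2, 127.2, 147.25, 180, 180, 180].

### API

Orientations are given as [roll, pitch, yaw] about the fixed x, y, z axes, in that order (R = Rz(yaw) Ry(pitch) Rx(roll)).
In Python, from plant import robot, viewer gives the robot as it stands. The module is installed in compiled form; this text tells all that it offers.
- The arm moves only by the tool carry_out, never from a script. Its argument "moves" is text: rows parted by semicolons, each of 7 numbers parted by spaces: the shift along the world's x, y, z as a fraction of full scale, then the turn, a rotation vector about the world's x, y, z as a fraction of full scale, then the gripper command: -1 is shut, 1 is fully open, values between are in proportion. In form: tx ty tz ax ay az fingers; .... A call has 1 to 20 rows; each row shifts and turns the pose as measured when the row begins; what a row does not reach is not made up. Full scale, the value 1, is 2.5 cm for a shift and 0.08 rad for a turn. A row lasts 1/8 s, in which the tool goes at most 62.5 mm and 10.7 degrees, less where a joint would pass 70% of its speed; a pose out of reach is approached as far as the arm can. A call with a number of a shift or a turn outside -1 to 1 is refused whole. A call with a gripper value outside its range is refused whole. The fingers move at their own pace and stop on an object; "grip_force" is the grip in N (left out, the last holds). Time passes only in rows, so rows that do not move let the fingers close. It gives the time, the measured TCP pose, the force and the opening at its end, in the units of the state.
- robot.get_state(): the state, without advancing time (a new reading comes with each control period).
- viewer.snapshot(name): name is "side" or "top" or "wrist"; returns a dict with "color" (480x640x3 uint8, red, green, blue), "fovy" (degrees; the focal length in pixels is half the picture's height over the tangent of half this angle, whatever the lens; pixels are square), "cx", "cy" (the principal point, pixels), "rvec" (rotation vector, rad) and "tvec" (3), from world to camera coordinates, as OpenCV has them. Camera axes: x right, y down, z forward; pixel columns grow to the right and rows downward; lengths in m; the calibration is good to about 2 mm. A picture is of the moment at which its call begins. There is no depth.
- robot.sign_off(): hands the job in, once; it reports no verdict.
The state is a dict: "time_s": time; "joints": joint angles; "qd": joint speeds; "tau": joint torques, N m; "tool_pos": TCP position; "orientation": TCP orientation; "force": force on the tool from outside, world axes, zero at the start; "wrist_torque": the same for the moment, N m; "finger_gap": finger opening in m.
Only numpy, scipy, OpenCV 4.12 (cv2) and the standard library are available. Lean on these libraries where they do the work, as an engineer would, in place of code of your own. Each camera call takes 0.05 s, during which the arm holds its last target. There are 200 camera calls.

### The job

Push the loose square aluminium tube with the fingertips into the low white three-sided bay on the bench: first angle the end nearer the steel post in behind the post, then swing the other end in, until the tube lies fully home between the two side walls and flush along the back wall. Keep the tube flat on the bench throughout (do not lift it), leave the bottle, the jar and the wrench alone, and finish with the arm clear of everything.

Things in the scene. Friction and masses are not known exactly. Their poses are not given: they have to be found in the camera images.
- bar: Loose square aluminium tube with black end plugs, 240 mm long, 28 wide, 28 high, about 0.3 kg, lying on the bench. Origin at mid-length on its underside; its y axis runs along its length, z up. It starts on the robot's side of the bay, within 0.25 rad of parallel to it, its middle 145 to 175 mm in front of the back wall and 100 to 150 mm to the bay's +y side.
- bar_lead (a point): Centre of the tube's -y end face (120 mm from mid-length, 14 mm up): the end nearer the post, which goes in behind it first.
- bar_tail (a point): Centre of the tube's +y end face (120 mm from mid-length, 14 mm up): the end that is swung in last.
- bay: Fixed bay of three white walls 30 mm high, 12 thick, on the bare bench; open on top and on its -x side, to the robot. Origin: bench level, middle of the back wall's inner face; x points out through the back wall, y along it. Side walls' inner faces at y = +135 and -135 mm; they reach forward to x = -48 mm. Tube home: its origin at x = -14 mm, y near 0, parallel to y.
- post: Upright steel post fixed to the bench in front of the bay's mouth, towards its -y end: 22 mm in diameter, 55 mm high. Origin on its axis at bench level. The clear gap between post and back wall is 62 to 72 mm; its axis is 60 to 90 mm from the -y side wall's inner face. It does not move and may be touched.
- bottle: Loose amber bottle, 60 mm in diameter, 130 mm high, standing to the -y side of the post and bay. Origin at the centre of its underside. Leave it alone.
- jar: Loose white jar with a grey cap, 48 mm in diameter, 60 mm high, standing behind the bay. Origin at the centre of its underside. Leave it alone.
- wrench: Loose steel wrench, 150 mm long, lying flat beyond the bay's +y end; its own x axis runs along its length. Leave it alone.

How it is judged:
By the outcome, as a careful person would: the job done as asked, in the order asked, and still so for the second after the job is handed in, with the robot touching nothing.
It also fails if it takes over 64 s, if anything falls off the work surface, if the arm or the gripper's body presses on something with over 40 N, if the wrist force passes 120 N, or if a joint passes its speed limit or range.

## Working session

There is one attempt and no reset: what is moved stays moved. The work goes in short steps, Python scripts to look and compute and a tool call to move; the robot and the scene stay as the last step left them, time stands still between calls to the robot, and variables do not carry over. Pictures are saved under pics/ and viewed, about 8 in all and at most 12, crops included, and the job is handed in when it is done.

Besides the shell and the picture viewer there is one more tool, called after "Emit:" as name(argument=value, ...) on one line, values as JSON. carry_out: Moves the arm, as the interface text tells. Shift numbers are shares of 2.5 cm and turn numbers shares of 0.08 rad, none past 1 either way. Its arguments: {"type":"object","properties":{"moves":{"type":"string"},"grip_force":{"type":"number"}},"required":["moves"]}

```bash
mkdir -p pics
cat > h.py <<'E'
import numpy as np, cv2, pickle
from plant import robot, viewer
def snap(n,f):
    s=viewer.snapshot(n); cv2.imwrite('pics/'+f+'.png',s['color'][:,:,::-1]); pickle.dump(s,open('pics/'+f+'.pkl','wb')); return s
def cam(s):
    f=240/np.tan(np.radians(s['fovy'])/2); K=np.array([[f,0,s['cx']],[0,f,s['cy']],[0,0,1.]])
    R=cv2.Rodrigues(np.array(s['rvec'],float))[0]; return K,R,np.array(s['tvec'],float).ravel()
def atz(s,uv,z):
    K,R,t=cam(s); c=-R.T@t; o=[]
    for u,v in uv:
        d=R.T@np.linalg.solve(K,[u,v,1.]); o.append(c+d*(z-c[2])/d[2])
    return np.array(o)
def proj(s,P):
    K,R,t=cam(s); p=(K@(R@np.atleast_2d(P).T+t[:,None])).T; return p[:,:2]/p[:,2:]
def tri(sa,ua,sb,ub):
    A=[]
    for s,u in((sa,ua),(sb,ub)):
        K,R,t=cam(s); P=K@np.c_[R,t]; A+= [u[0]*P[2]-P[0],u[1]*P[2]-P[1]]
    x=np.linalg.svd(np.array(A))[2][-1]; return x[:3]/x[3]
def load(f): return pickle.load(open('pics/'+f+'.pkl','rb'))
E
python3 - <<'E'
from h import *
for n in('top','side'):
    s=snap(n,n+'0'); K,R,t=cam(s); print(n,s['fovy'],-R.T@t)
print(robot.get_state(), robot.tcp_to_tips)
E
```

```text
top 50.234581365400814 [ 0.57565676 -0.06312325  0.85219581]
side 55.54545138154305 [ 0.38541479 -0.7485449   0.46201283]
{'time_s': 0.1, 'joints': array([ 6.21248889e+01,  5.99719196e+00,  5.53207111e+00,  8.96055571e+01,
       -4.96125097e-05,  7.75254519e+01]), 'qd': array([ 0.01586016,  0.00024561,  0.16866084, -0.04925524,  0.08653109,
       -0.02675459]), 'tau': array([ 6.05383917e-03, -5.58208537e+01,  5.04718673e+01,  1.32037763e-02,
       -2.25568392e-04,  1.12197856e-06]), 'tool_pos': array([0.15921226, 0.5782073 , 0.25558503]), 'orientation': array([-1.79930980e+02, -1.52184019e-02,  1.64599428e+02]), 'force': array([ 0.15848507,  0.18581304, -1.18574737]), 'wrist_torque': array([ 0.00150691, -0.02689358,  0.02569125]), 'finger_gap': 0.08517131457928942} 0.025
```

View pics/top0.png

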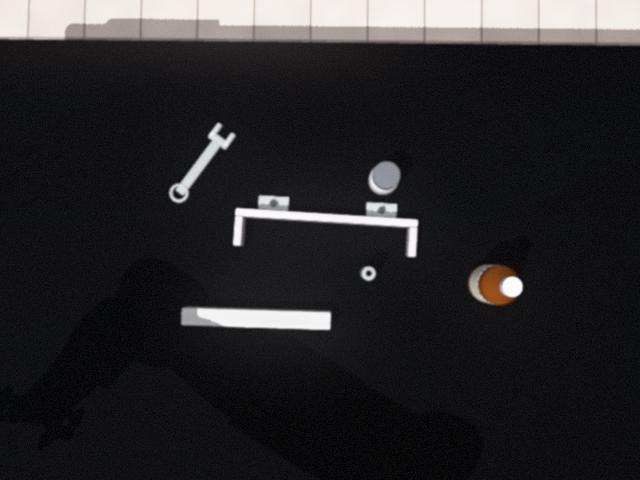

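View pics/side0.png

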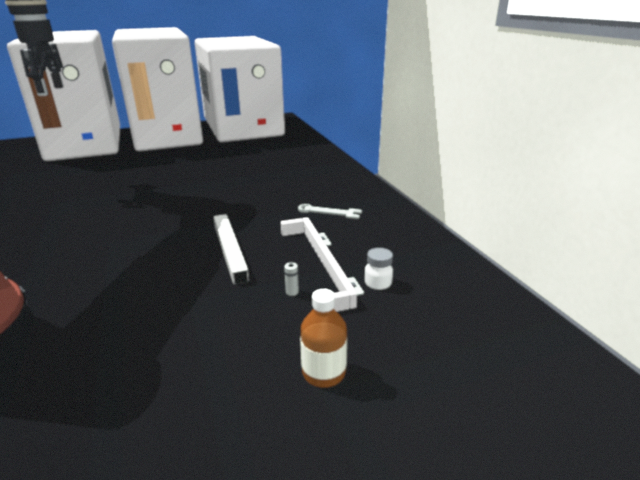

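Top: the tube runs from (181,317) to (331,320), the post is at (368,273), and the bay back wall runs from (237,212) to (416,223). I'll enlarge both views for precise corners.

Run:
```python
from h import *
a=load('top0')['color'][190:340,170:430,::-1]; cv2.imwrite('pics/c1.png',cv2.resize(a,None,fx=3,fy=3,interpolation=cv2.INTER_CUBIC))
a=load('side0')['color'][205:315,205:375,::-1]; cv2.imwrite('pics/c2.png',cv2.resize(a,None,fx=4.5,fy=4.5,interpolation=cv2.INTER_CUBIC))
```

```text
(no output)
```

View pics/c1.png

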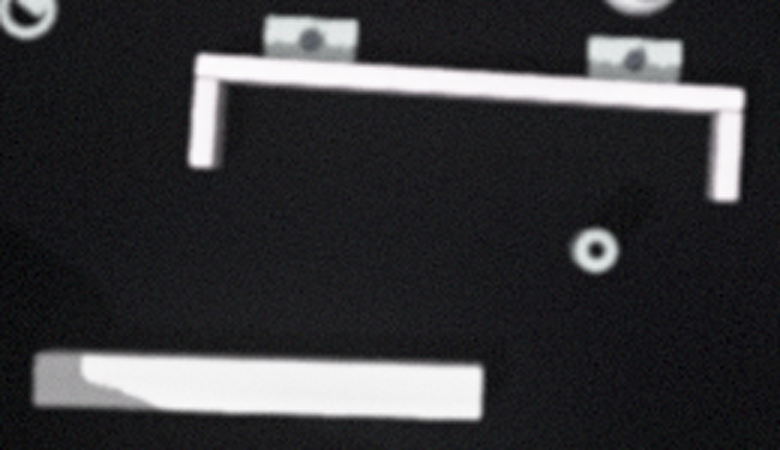

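View pics/c2.png

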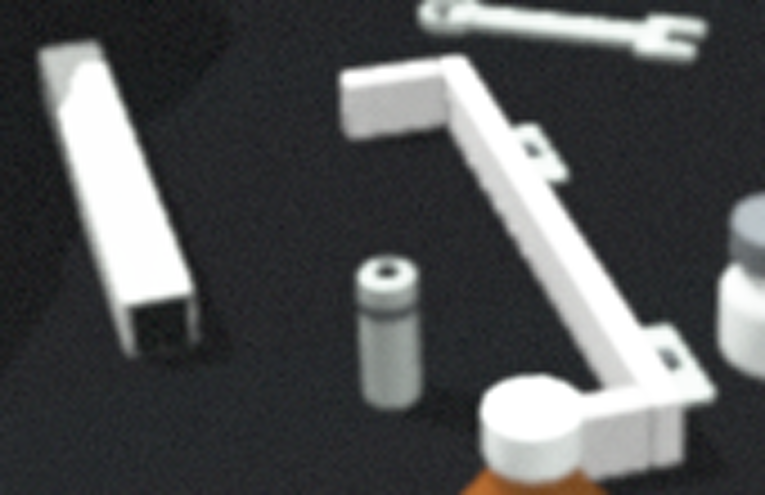

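Run:
```python
from h import *
np.set_printoptions(precision=4,suppress=True)
T=load('top0');S=load('side0')
c1=lambda p:(p[0]/3+170-.33,p[1]/3+190-.33); c2=lambda p:(p[0]/4.5+205-.39,p[1]/4.5+205-.39)
for n,a,b in [('bar near+x',(484,366),(192,293)),('bar near-x',(482,420),(122,306)),('bar far-x',(33,406),(40,50)),('bar far+x',(35,352),(100,42)),
 ('post',(595,250),(388,270)),('bay outR',(745,90),(683,400)),('bay tipLin',(213,168),(340,75)),('bay outL',(198,54),(465,58))]:
    print(n,tri(T,c1(a),S,c2(b)))
t=lambda L,z:atz(T,[c1(p) for p in L],z)
b=t([(484,366),(482,420),(33,406),(35,352)],.028)
print('bar',b, 'c',b.mean(0)); d=(b[2]+b[3]-b[0]-b[1])/2; print(np.linalg.norm(d),np.degrees(np.arctan2(-d[0],d[1])))
w=t([(198,54),(745,90),(740,202),(709,200),(213,168),(188,166)],.030); print('bay',w)
d=w[0]-w[1]; L=np.linalg.norm(d); u=d/L; n=np.array([u[1],-u[0],0]); 
o=(w[0]+w[1])/2-12e-3*n; print('L',L,'yaw',np.degrees(np.arctan2(-u[0],u[1])),'o',o)
print('wall depth',[(p-o)@n for p in w],[(p-o)@u for p in w])
p=t([(595,250)],.055)[0]; print('post',p,(p-o)@n,(p-o)@u); c=b.mean(0);print('barC in bay',(c-o)@n,(c-o)@u)
k=atz(T,[(495,285)],.05);print('bottle~',k)
```

```text
bar near+x [ 0.4955 -0.0647  0.0278]
bar near-x [ 0.4673 -0.0641  0.0279]
bar far-x [0.4715 0.1759 0.0293]
bar far+x [0.5004 0.1757 0.0287]
post [ 0.5594 -0.1212  0.0572]
bay outR [ 0.645  -0.2021  0.0305]
bay tipLin [0.5984 0.0812 0.0371]
bay outL [0.6612 0.0914 0.0301]
bar [[ 0.495  -0.0645  0.028 ]
 [ 0.4663 -0.0639  0.028 ]
 [ 0.4698  0.1766  0.028 ]
 [ 0.4986  0.1762  0.028 ]] c [0.4824 0.0561 0.028 ]
0.24066642200095617 -0.8390154536976352
bay [[ 0.6599  0.0918  0.03  ]
 [ 0.6447 -0.2021  0.03  ]
 [ 0.5847 -0.2     0.03  ]
 [ 0.5855 -0.1834  0.03  ]
 [ 0.5986  0.0824  0.03  ]
 [ 0.5995  0.0959  0.03  ]]
L 0.29427264610760323 yaw -2.9465492327544944 o [ 0.6403 -0.0545  0.03  ]
wall depth [np.float64(0.012000000000000016), np.float64(0.012000000000000014), np.float64(-0.04804465970727371), np.float64(-0.048080041267900976), np.float64(-0.048648378759301204), np.float64(-0.04846988710280781)] [np.float64(0.14713632305380162), np.float64(-0.1471363230538016), np.float64(-0.1481065855465306), np.float64(-0.13153653557296524), np.float64(0.1346298083477868), np.float64(0.14811293308432236)]
post [ 0.5584 -0.1211  0.055 ] -0.07833998012153033 -0.0706504149369898
barC in bay -0.16336561238549552 0.10238899854279476
bottle~ [[ 0.5427 -0.3195  0.05  ]]
```

Emit:
carry_out(moves="0.5 -0.96 -0.1 0 0 0.16 1;0.5 -0.96 -0.1 0 0 0.16 1;0.5 -0.96 -0.1 0 0 0.16 1;0.5 -0.96 -0.1 0 0 0.16 1;0.5 -0.96 -0.1 0 0 0.16 1;0.5 -0.96 -0.1 0 0 0.16 1;0.5 -0.96 -0.1 0 0 0.16 1;0.5 -0.96 -0.1 0 0 0.16 1;0.5 -0.96 -0.1 0 0 0.16 1;0.5 -0.96 -0.1 0 0 0.16 1;0.5 -0.96 -0.1 0 0 0.16 1;0.5 -0.96 -0.1 0 0 0.16 1;0.5 -0.96 -0.1 0 0 0.16 1;0.5 -0.96 -0.1 0 0 0.16 1;0.5 -0.96 -0.1 0 0 0.16 1;0.5 -0.96 -0.1 0 0 0.16 1;0.5 -0.96 -0.1 0 0 0.16 1;0.5 -0.96 -0.1 0 0 0.16 1;0.5 -0.96 -0.1 0 0 0.16 1;0.5 -0.96 -0.1 0 0 0.16 1")

```text
time_s: 2.6
tool_pos: [0.4119, 0.0817, 0.197]
orientation: [-179.6, -0.4, 179.9]
force: [0.7, -0.1, 0.3]
finger_gap: 0.0854
```

Emit:
carry_out(moves="0.1 -0.15 -0.8 0.01 0.01 0 1;0.1 -0.15 -0.8 0.01 0.01 0 1;0.1 -0.15 -0.8 0 0 0 1;0.1 -0.15 -0.8 0 0 0 1;0.1 -0.15 -0.8 0 0 0 1;0.1 -0.15 -0.8 0 0 0 1;0.1 -0.15 -0.8 0 0 0 1;0.1 -0.15 -0.6 0 0 0 1;0 0 0 0 0 0 1")

```text
time_s: 3.72
tool_pos: [0.4309, 0.0491, 0.0348]
orientation: [-179.7, -0.7, 179.8]
force: [-0.4, 1.5, -0.8]
finger_gap: 0.0855
```

Run:
```python
from h import *
s=snap('side','s1'); a=s['color'][190:330,150:370,::-1]; cv2.imwrite('pics/c3.png',cv2.resize(a,None,fx=3.6,fy=3.6,interpolation=cv2.INTER_CUBIC))
```

```text
(no output)
```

View pics/c3.png

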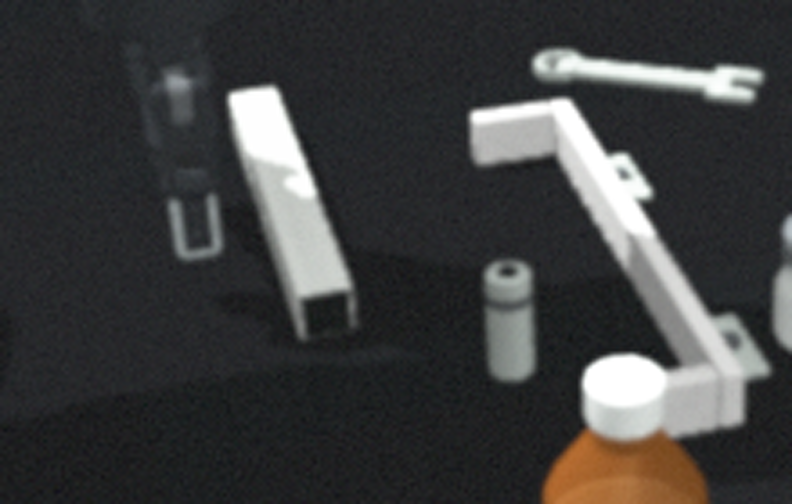

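Run:
```python
from h import *
s=load('s1')
for y in(-.008,.006):
  for z in(.01,.023,.03): print(y,z,(proj(s,[[.42,y,z],[.442,y,z]])-[150,190])*3.6)
```

```text
-0.008 0.01 [[182.67691824 288.63873637]
 [225.9957566  280.45975366]]
-0.008 0.023 [[179.22707924 267.05400322]
 [222.89996049 258.97894046]]
-0.008 0.03 [[177.34760741 255.29464346]
 [221.21352249 247.27724617]]
0.006 0.01 [[179.17703915 274.98973454]
 [221.94090685 267.02314189]]
0.006 0.023 [[175.74788899 253.59644477]
 [218.85671695 245.73250108]]
0.006 0.03 [[173.87998572 241.94323798]
 [217.17686475 234.13622096]]
```

Emit:
carry_out(moves="0 0 -0.25 0 0 -0.06 1;0.2 0 -0.25 0 0.03 -0.06 1;0.3 0 0 0 0.03 0 1;0.3 0 0 0 0.03 0 1;0.2 0 0 0 0 0 1;0.12 0 0 0 0 0 1")

```text
time_s: 4.53
tool_pos: [0.4627, 0.0492, 0.0242]
orientation: [-179.7, -0.9, 179.2]
force: [-1.3, -1.3, 1.6]
finger_gap: 0.0856
```

Emit:
carry_out(moves="0.15 -0.03 0 0 0 0.26 1;0.15 -0.03 0 0 0 0.26 1;0.15 -0.03 0 0 0 0.26 1;0.15 -0.03 0 0 0 0.26 1;0.15 -0.03 0 0 0 0.26 1;0.15 -0.03 0 0 0 0.26 1;0.15 -0.03 0 0 0 0.26 1;0.15 -0.03 0 0 0 0.26 1;0.15 -0.03 0 0 0 0.26 1;0.15 -0.03 0 0 0 0.26 1;0.15 -0.03 0 0 0 0.26 1;0.15 -0.03 0 0 0 0.26 1;0.15 -0.03 0 0 0 0.26 1;0.15 -0.03 0 0 0 0.26 1;0.15 -0.03 0 0 0 0.26 1")

```text
time_s: 6.4
tool_pos: [0.5223, 0.0372, 0.0241]
orientation: [-179.7, -1.0, -161.7]
force: [-2.2, 0.2, 1.1]
finger_gap: 0.0851
```

Emit:
carry_out(moves="-0.4 -0.13 0 0 0.05 0 1;-0.6 -0.2 0.2 0 0.05 0 1;0 0 0.9 0 0.05 0 1;0 0 0.9 0 0.05 0 1;0 0 0.9 0 0 0 1;0 0 0.9 0 0 0 1;0 0.9 0 0 0 0 -1;0 0.9 0 0 0 0 -1;0 0.9 0 0 0 0 -1;0 0.9 0 0 0 0 -1;0 0.9 0 0 0 0 -1;0 0.9 0 0 0 0 -1;0 0.9 0 0 0 0 -1;0 0.9 0 0 0 0 -1;0 0.4 0 0 0 0 -1")

```text
time_s: 8.28
tool_pos: [0.4902, 0.2208, 0.1221]
orientation: [-179.9, -1.8, -161.9]
force: [-0.2, -0.1, -0.5]
finger_gap: 0.0001
```

Run:
```python
from h import *
s=snap('top','t2'); a=s['color'][180:340,170:430,::-1]; cv2.imwrite('pics/c4.png',cv2.resize(a,None,fx=3,fy=3,interpolation=cv2.INTER_CUBIC))
```

```text
(no output)
```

View pics/c4.png

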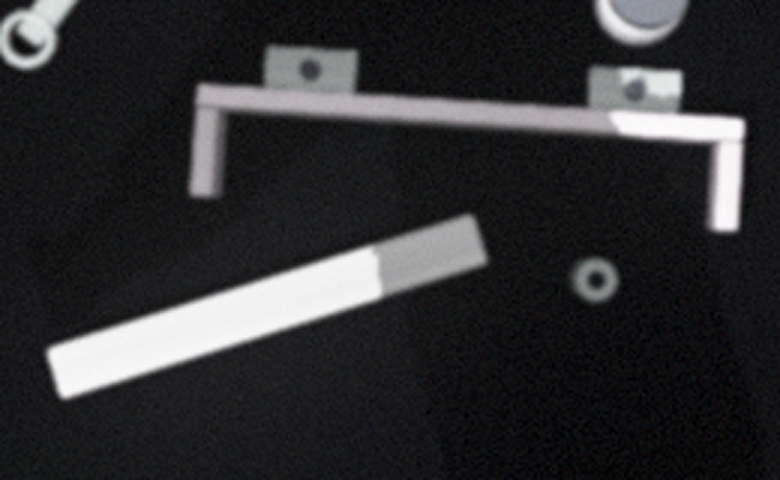

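```bash
cat >> h.py <<'E'
O=np.array([.6403,-.0545,.03]);U=np.array([.0514,.9987,0]);N=np.array([.9987,-.0514,0])
def bar(s,uv):
    b=atz(s,uv,.028); c=b.mean(0); d=(b[2]+b[3]-b[0]-b[1])/2; th=np.degrees(np.arctan2(-d[0],d[1])); d/=np.linalg.norm(d)
    print('c',c,'yaw',th,'bay c',(c-O)@N,(c-O)@U,'th',th+2.95); 
    for k in(-.12,.12): p=c+k*d; print('lead' if k<0 else 'tail',p,'bay',(p-O)@N,(p-O)@U)
E
python3 - <<'E'
from h import *
np.set_printoptions(precision=4,suppress=True)
bar(load('t2'),[(x/3+170-.33,y/3+180-.33) for x,y in [(473,214),(488,262),(64,399),(48,350)]])
E
```

```text
c [0.5411 0.0518 0.028 ] yaw 18.692809188960517 bay c -0.10453354969810645 0.10110063771206662 th 21.642809188960516
lead [ 0.5796 -0.0618  0.028 ] bay -0.060281612441978306 -0.010444844532082068
tail [0.5026 0.1655 0.028 ] bay -0.1487854869542346 0.21264611995621532
```

Emit:
carry_out(moves="-0.12 0 -0.8 0 -0.1 0.07 -1;-0.12 0 -0.8 0 -0.1 0.06 -1;0 0 -0.8 0 -0.1 0 -1;0 0 -0.8 0 -0.1 0 -1;0 0 -0.23 0 0 0 -1;0.17 -0.5 0 0 0 0 -1;0.17 -0.5 0 0 0 0 -1;0.1 -0.3 0 0 0 0 -1")

```text
time_s: 9.32
tool_pos: [0.4969, 0.183, 0.0365]
orientation: [-179.2, 0.1, -161.3]
force: [-0.2, 0.4, -0.2]
finger_gap: 0.0001
```

Emit:
carry_out(moves="0.067 -0.2 0 0 0 0 -1;0.067 -0.2 0 0 0 0 -1;0.067 -0.2 0 0 0 0 -1;0.067 -0.2 0 0 0 0 -1;0.067 -0.2 0 0 0 0 -1;0.067 -0.2 0 0 0 0 -1;0.067 -0.2 0 0 0 0 -1;0.067 -0.2 0 0 0 0 -1;0.067 -0.2 0 0 0 0 -1;0.067 -0.2 0 0 0 0 -1;0.067 -0.2 0 0 0 0 -1;0.067 -0.2 0 0 0 0 -1;0.067 -0.2 0 0 0 0 -1")

```text
time_s: 10.95
tool_pos: [0.5204, 0.1137, 0.0371]
orientation: [-179.3, 0.2, -161.3]
force: [-0.6, 2.4, 0.8]
finger_gap: 0.0001
```

Run:
```python
from h import *
s=snap('top','t3'); a=s['color'][180:340,170:430,::-1]; cv2.imwrite('pics/c5.png',cv2.resize(a,None,fx=3,fy=3,interpolation=cv2.INTER_CUBIC))
```

```text
(no output)
```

View pics/c5.png

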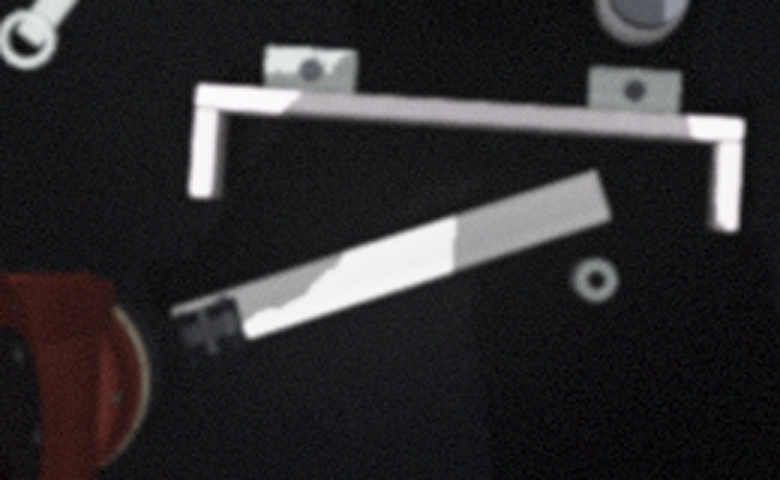

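Run:
```python
from h import *
np.set_printoptions(precision=4,suppress=True)
p=[(598,170),(611,217),(247,339),(172,311)]
b=atz(load('t3'),[(x/3+170-.33,y/3+180-.33) for x,y in p],.028)
print(b[:2].mean(0),[((q-O)@N,(q-O)@U) for q in b[:2]]); d=b[3]-b[0];print(np.degrees(np.arctan2(-d[0],d[1])),np.linalg.norm(d)); d=b[2]-b[1];print(np.degrees(np.arctan2(-d[0],d[1])))
```

```text
[ 0.6043 -0.1276  0.028 ] [(np.float64(-0.01984793521975531), np.float64(-0.07052633411862247)), (np.float64(-0.04456597286376871), np.float64(-0.07908738385630419))]
19.183136495087975 0.24079313497689056
19.394751376809655
```

Emit:
carry_out(moves="0.06 -0.2 0 0 0 0 -1;0.06 -0.2 0 0 0 0 -1;0.06 -0.2 0 0 0 0 -1;0.06 -0.2 0 0 0 0 -1;0.05 -0.2 0 0 0 0 -1;0.05 -0.2 0 0 0 0 -1;0 0 0 0 0 0 -1;-0.2 0.6 0 0 0 0 -1;-0.2 0.6 0 0 0 0 -1;-0.8 0.2 0.5 0 0 0 -1;-0.8 0 0.5 0 0 0 -1;-0.4 -0.4 0 0 0 0 -1")

```text
time_s: 12.5
tool_pos: [0.4666, 0.1113, 0.0627]
orientation: [-179.2, 0.1, -161.2]
force: [0.3, 0.0, 0.3]
finger_gap: 0.0
```

Run:
```python
from h import *
s=snap('top','t4'); a=s['color'][180:340,170:430,::-1]; cv2.imwrite('pics/c6.png',cv2.resize(a,None,fx=3,fy=3,interpolation=cv2.INTER_CUBIC))
```

```text
(no output)
```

View pics/c6.png

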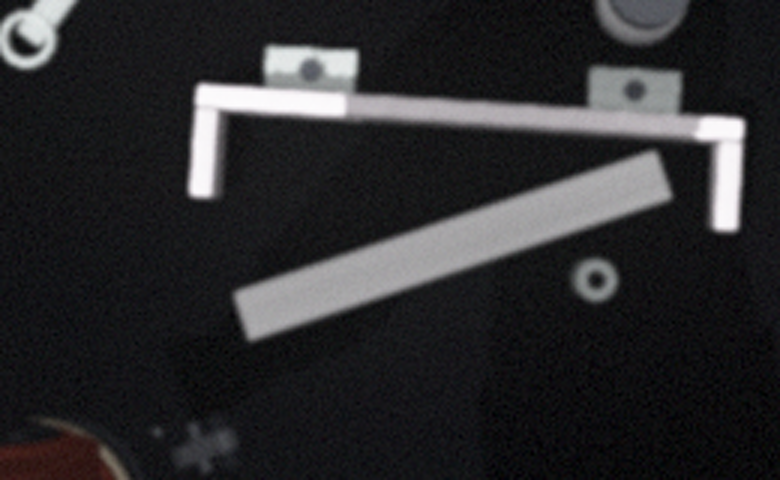

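Run:
```python
from h import *
np.set_printoptions(precision=4,suppress=True)
bar(load('t4'),[(x/3+170-.33,y/3+180-.33) for x,y in [(657,150),(672,199),(248,342),(233,293)]])
```

```text
c [ 0.5749 -0.0465  0.028 ] yaw 19.504614420720685 bay c -0.06571989105937646 0.004654678445899725 th 22.454614420720684
lead [ 0.615  -0.1596  0.028 ] bay -0.019891996831549557 -0.10625263723094419
tail [0.5348 0.0666 0.028 ] bay -0.11154778528720335 0.11556199412274365
```

Emit:
carry_out(moves="0.1 -0.73 0 0 0 0.04 1;0.2 -0.73 0 0 0 0.04 1;0.26 -0.73 0 0 0 0.04 1;0.27 -0.73 0 0 0 0.04 1;0.27 -0.73 0 0 0 0 1;0.27 -0.73 0 0 0 0 1;0.27 -0.73 0 0 0 0 1;0 0 0 0 0 0 1;0 0 -0.55 0 0 0 1;0 0 -0.55 0 0 0 1;0 0 -0.45 0 0 0 1;0 0 0 0 0 0 1")

```text
time_s: 14.05
tool_pos: [0.5064, -0.0158, 0.0189]
orientation: [-179.4, -0.0, -160.1]
force: [-0.1, 0.6, 0.0]
finger_gap: 0.0854
```

Emit:
carry_out(moves="0.27 0.09 0.1 0 0 0 1;0.27 0.09 0.1 0 0 -0.05 1;0.27 0.09 0 0 0 -0.04 1;0.27 0.08 0 0 0 0 1;0.146 0.012 0 0 0 -0.306 1;0.146 0.012 0 0 0 -0.306 1;0.146 0.012 0 0 0 -0.306 1;0.146 0.012 0 0 0 -0.306 1;0.146 0.012 0 0 0 -0.306 1;0.146 0.012 0 0 0 -0.306 1;0.146 0.012 0 0 0 -0.306 1;0.146 0.012 0 0 0 -0.306 1")

```text
time_s: 15.55
tool_pos: [0.5669, -0.0036, 0.0252]
orientation: [-179.3, 0.0, -172.6]
force: [-1.8, -0.1, 0.3]
finger_gap: 0.0853
```

Run:
```python
from h import *
s=snap('top','t5'); a=s['color'][180:340,170:430,::-1]; cv2.imwrite('pics/c7.png',cv2.resize(a,None,fx=3,fy=3,interpolation=cv2.INTER_CUBIC))
```

```text
(no output)
```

View pics/c7.png

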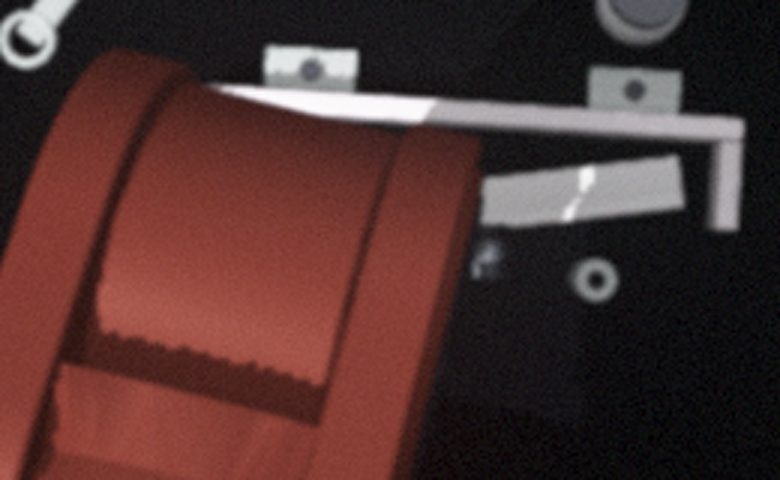

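Emit:
carry_out(moves="0.143 0.02 0 0 0 -0.283 1;0.143 0.02 0 0 0 -0.283 1;0.143 0.02 0 0 0 -0.283 1;0.143 0.02 0 0 0 -0.283 1;0.143 0.02 0 0 0 -0.283 1;0.143 0.02 0 0 0 -0.283 1;0.143 0.02 0 0 0 -0.283 1;0.143 0.02 0 0 0 -0.283 1")

```text
time_s: 16.6
tool_pos: [0.5977, 0.0006, 0.0252]
orientation: [-179.3, 0.0, 176.3]
force: [-1.5, -0.0, 0.2]
finger_gap: 0.0857
```

Emit:
carry_out(moves="0.1 0 0 0 0 0.08 1;0.1 0 0 0 0 0.08 1;0.1 0 0 0 0 0 1;0.08 0 0 0 0 0 1")

```text
time_s: 17.1
tool_pos: [0.6065, 0.0004, 0.025]
orientation: [-179.3, -0.2, 177.0]
force: [-15.1, -2.3, 9.8]
finger_gap: 0.0852
```

Emit:
carry_out(moves="-0.2 0 0 0 0 0 1;-0.6 0 0 0 0 0 1;-0.8 0 0 0 0 0 1;-0.8 0 0.3 0 0 0 1;-0.8 0 0.8 0 0 0 1;-0.8 0 0.8 0 0 0 1;-0.6 0.5 0.8 0 0 0 1;-0.6 0.7 0.8 0 0 0 1;-0.4 0.8 0.8 0 0 0 1;-0.2 0.8 0.8 0 0 0 1;0 0.9 0.5 0 0 0 1;0 0.9 0 0 0 0 1;0 0.9 0 0 0 0 1;0 0.9 0 0 0 0 1")

```text
time_s: 18.85
tool_pos: [0.4604, 0.1645, 0.1717]
orientation: [-179.4, 0.8, 176.9]
force: [-0.0, 1.0, 0.7]
finger_gap: 0.0853
```

Run:
```python
from h import *
s=snap('top','t6'); a=s['color'][190:290,220:440,::-1]; cv2.imwrite('pics/c8.png',cv2.resize(a,None,fx=3.6,fy=3.6,interpolation=cv2.INTER_CUBIC))
s=snap('side','s6')
```

```text
(no output)
```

View pics/c8.png

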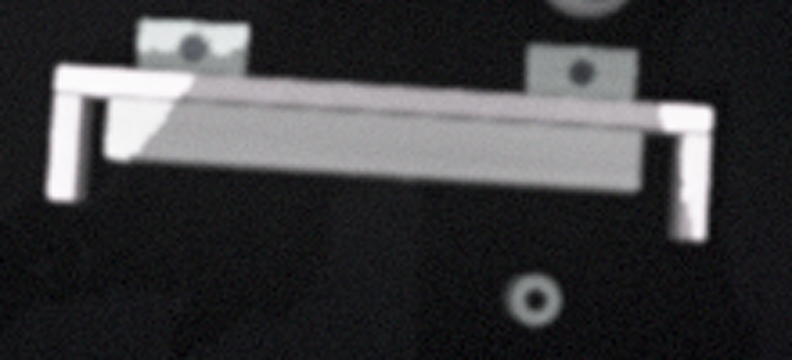

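Run:
```python
from h import *
bar(load('t6'),[(x/3.6+220-.36,y/3.6+190-.36) for x,y in [(642,131),(640,191),(106,159),(107,97)]])
for p in atz(load('t6'),[(x/3.6+220-.36,y/3.6+190-.36) for x,y in [(640,191),(106,159)]],.028): print('rear',(p-O)@N,(p-O)@U)
a=load('s6')['color'][205:330,260:400,::-1]; cv2.imwrite('pics/c9.png',cv2.resize(a,None,fx=4.5,fy=4.5,interpolation=cv2.INTER_CUBIC))
```

```text
c [ 0.62636521 -0.05020194  0.028     ] yaw -2.692887897853782 bay c -0.014137591557673749 0.0035762276100528905 th 0.2571121021462184
lead [ 0.62072732 -0.17006942  0.028     ] bay -0.013606968552333006 -0.1164252182113463
tail [0.63200311 0.06966555 0.028     ] bay -0.014668214563014488 0.12357767343145207
rear -0.027043543056984608 -0.1167660047764197
rear -0.028581783082308538 0.12275549872405239
```

View pics/c9.png

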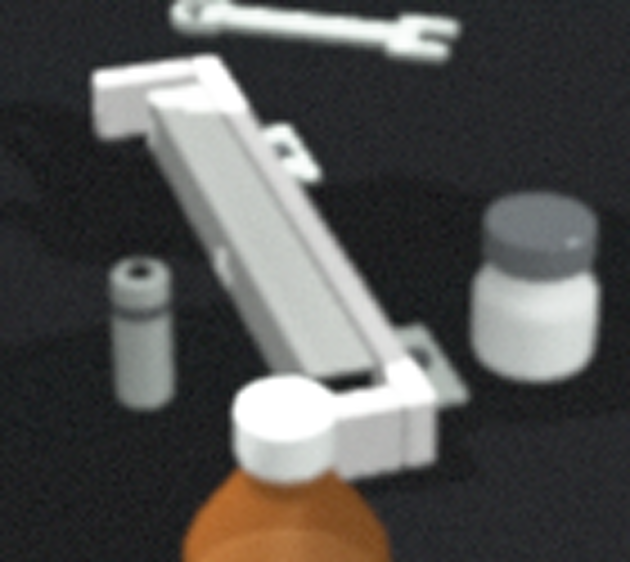

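```bash
python3 -c "
from plant import robot
print(robot.sign_off())"
```

```text
the job is handed in; nothing more can be done
None
```

The tube is home in the bay and the job is handed in, at about 19 s on the robot's clock. Using the fingertips only and without lifting or gripping, I:
- pushed the tube forward and turned it about 20°;
- pushed its tail end so the lead end slid in behind the post;
- swung the tail end in and pressed the tube against the back wall. The highest force I read, about 15 N along the push, was at this last step.

**Last measurement (top view):** the tube's middle is at x = −14.1 mm, y = +3.6 mm in the bay, against −14 and about 0 when home. It is 0.26° off parallel, which is within what I can read off the picture. That could mean up to about 1 mm along its length, and I did not measure it a second time.

**Other checks:** both ends are inside the side walls, by about 11 mm at the tail and 19 mm at the lead. The side view shows the tube flat and against the wall. The bottle, jar and wrench look to be where they started; I judged that by eye. The arm ended raised and clear, with a force reading near zero. No check failed or disagreed.

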